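# Sleeve onto the marking post, then jog the marking head

## Task

Stand the tall brass sleeve on the upright steel shaft of the marking fixture: slide it over the shaft and lower it all the way down onto the shoulder before letting go, without dropping it. Then bring the marking head up to it: tilt the joystick nearly to its stop towards the side the raised chevron on the control pod points to (never the other way, and not before the sleeve is on), hold it there for two seconds, and let it spring back to centre. Leave the brass plug and the flat brass ring where they lie.

Things in the scene. Friction and masses are not known exactly. Their poses are not given: they have to be found in the camera images.
- sleeve_mid (a point): Centre (half-way up, on the bore axis) of the loose tall brass sleeve: a plain tube standing upright on the bench, outer diameter 44 mm, height 45 mm, bore 25 mm right through, 0.3 to 0.5 kg. z is its axis. It stands in a rough row ahead of the robot with a solid brass plug and a flat brass ring, in any order, with gaps of 35 mm or more.
- shaft_foot (a point): On the axis of the marking fixture's upright steel shaft, at the flat shoulder (56 mm disc, 40 mm above the bench) on which the sleeve must rest. Shaft: 21 mm diameter, 75 mm tall from here, last 12 mm tapering to an 11 mm tip. z up; +x points to the marking head. Fixed base plate 18 mm thick, 100 mm wide (y), from x -55 to +180 mm; nothing stands beside the shaft but the head.
- shaft_top (a point): Tip of the same shaft, 75 mm straight above shaft_foot, 115 mm above the bench.
- pod: Grey control pod fixed to the bench, a 120 x 120 mm box 52 mm high, the joystick upright in the middle of its top. Origin: centre of its underside, below the upright stick. z up. Its +y axis is the way the raised aluminium chevron (a flat V, point outwards, near the +y edge of the top, 56 mm above the bench) points. The pod may face any way.
- stick_grip (a point): Centre of the joystick's round black plastic grip (32 mm diameter, its widest part 13 mm tall, whole grip 38 mm tall, top 16 mm above this point), on the stick's axis, 90 mm from the pivot. The pivot is 55 mm above the pod's origin, so this point is 145 mm above the bench when upright. Axes as the pod's while upright.
- stick (a joint): Joystick tilt in rad about the pod's x axis: 0 upright, positive towards the chevron (pod's +y), stops at +0.42 and -0.42. Tilts in this plane only. A spring centres it: about 4 N sideways at the grip holds it at its stop; let go, it returns by itself in under a second. The marking head follows it, 10 mm towards the shaft per 0.1 rad.
- head (a joint): Travel of the marking head in m: 0 with the stick upright, positive towards the shaft (0.042 at the stick's stop, its nose then 3 mm short of the sleeve's side). Driven by the stick; not to be pushed.
- plug: Loose solid brass plug (no bore), 40 mm diameter, 40 mm tall; origin at the centre of its underside. To be left alone.
- flat_ring: Loose flat brass ring, 60 mm outer diameter, 12 mm tall, 26 mm bore; origin at the centre of its underside. To be left alone.
- head_nose (a point): Tip of the nose of the marking head, a green box 55 mm wide and 60 mm long that slides on the fixture base. It points at the shaft, 67 mm from its axis at rest and 63 mm above the bench. The box's top is 88 mm above the bench, with a thin stub to 100 mm.
Mind the look-alikes: they are no part of the job. What is shaped like the part that bears sleeve_mid but green is not meant.

How it is judged:
On the way, in this order (a step that is already met when the one before it is completed fails the run):
1. the sleeve stands on the shaft's shoulder, let go (horizontal distance between sleeve_mid and shaft_foot below 0.005 m and z of sleeve_mid in the frame of shaft_foot below 0.0265 m and contact force between sleeve and the fingers below 0.1 N and angle between sleeve_mid's own z axis and vertical below 0.08 rad), for 0.2 s.
2. the joystick is held nearly at its stop (0.30 rad or more) towards the chevron for 1.5 s (value of joint stick above 0.3 rad and horizontal distance between sleeve_mid and shaft_foot below 0.005 m), for 1.5 s.
At the end, for the whole second after the job is handed in: The sleeve stands upright and still on the shaft's shoulder (within 4 mm of fully down, the shaft through its bore), the joystick is back at centre (within 0.06 rad), after having been held at 0.30 rad or more towards the chevron for 1.5 s (horizontal distance between sleeve_mid and shaft_foot below 0.005 m and z of sleeve_mid in the frame of shaft_foot between 0.018 and 0.0265 m and angle between sleeve_mid's own z axis and vertical below 0.08 rad and value of joint stick between -0.06 and 0.06 rad and linear speed of sleeve below 0.02 m/s); the robot touches nothing.
It fails at once if the sleeve falls down the shaft instead of being lowered (faster than 0.6 m/s over the shaft) (linear speed of sleeve above 0.6 m/s and horizontal distance between sleeve_mid and shaft_foot below 0.01 m and z of sleeve_mid in the frame of shaft_foot below 0.095 m).
It fails at once if the joystick is tilted more than 0.2 rad away from the chevron (value of joint stick below -0.2 rad).
It fails at once if the joystick is tilted towards the chevron before the sleeve is on the shaft (value of joint stick above 0.2 rad and horizontal distance between sleeve_mid and shaft_foot above 0.02 m).
It fails at once if the plug or the flat ring is moved more than 40 mm (distance of any of plug, flat_ring from where it was at the start of the episode above 0.04 m).
It also fails if it takes over 67 s, if anything falls off the work surface, if the arm or the gripper's body presses on something with over 40 N, if the wrist force passes 120 N, or if a joint passes its speed limit or range.

## Robot

A 6-joint arm with a two-finger parallel gripper is mounted at the origin on the work surface. World frame = base frame: x ahead of the robot, y to its left, z up, the work surface at z = 0. Lengths are in m, angles in rad, forces in N, time in s.
With the tool pointing down it reaches from about 0.3 to 0.775 m from the base axis. Payload 14.6 kg.
Tool frame: the origin (TCP) lies midway between the tips of the shut fingers; the grasp point (between the pads) lies robot.grip_depth behind it (robot.grip_depth is the distance from the TCP to the grasp point, in m); z points along the fingers, y is the line along which they close (so a half turn about z gives the same grasp; the last joint's range is limited). The gripper opens to 94 mm and grips with 3 to 60 N. Pads are 16 mm wide; open, the fingers measure 119 mm over their backs; the gripper's body (75 mm by 177 mm) begins 78 mm behind the grasp point.
Start: joints at [-1.379, 0.3, 1.521, -0, 1.321, -0.067], TCP at [0.141, -0.532, 0.205] pointing down, gripper open.
Joint ranges: [-3.03, 3.03], [-0.79, 2.21], [0.23, 2.52], [-1.04, 4.18], [0, 3.07], [-2.55, 2.55]. Speed limits (rad/s): [2.22, 2.22, 2.57, 3.14, 3.14, 3.14].

## Interface

Orientations are given as a unit quaternion [w, x, y, z].
In Python, from rig import observe, cams, robot gives the robot as it stands.
- The arm moves only by the tool move_arm, never from a script. Its argument "plan" is a list of rows, each a list of 5 numbers: the shift along the tool's x, y, z in cm, then the turn about the tool's z in degrees, then the closure, from 0 (fully open) to 1 (shut). In form: [[x, y, z, twist, jaw], ...]. A call has 1 to 20 rows; each row shifts and turns the commanded pose from where the row before left it, along the tool's axes as they then stand; what a row does not reach is not made up. A row lasts 1/10 s, in which the tool goes at most 50 mm and 8.59 degrees, less where a joint would pass 70% of its speed; a pose out of reach is approached as far as the arm can. A call is refused whole if a number of a shift passes 5 or a number of a turn 8.59, either way. A call with a gripper value outside its range is refused whole. The fingers move at their own pace and stop on an object; "grip_force" is the grip in N (left out, the last holds). Time passes only in rows, so rows that do not move let the fingers close. It gives the time, the measured TCP pose, the force, the opening and the grip force at its end, in the units of the state.
- observe(): the state, without advancing time (a new reading comes with each control period).
- cams.snapshot(name): name is "scene" or "top"; returns the picture (384x512x3 uint8, blue, green, red); there is no depth.
- cams.camera_info(name): a dict with "fx", "fy", "cx", "cy" (pixels), "rvec" (rotation vector, rad) and "tvec" (3), from world to camera coordinates, as OpenCV has them. Camera axes: x right, y down, z forward; pixel columns grow to the right and rows downward; lengths in m; the calibration is good to about 2 mm. A picture is of the moment at which its call begins. camera_info takes no time and is no camera call.
- robot.finish_job(): hands the job in; it is judged then, once.
The state is a dict: "clock": time; "qpos": joint angles; "qvel": joint speeds; "joint_efforts": joint torques, N m; "tcp_pos": TCP position; "tool_rot": TCP orientation; "force": force on the tool from outside, world axes, zero at the start; "moment": the same for the moment, N m; "width": finger opening in m; "finger_force": force on a finger pad.
Only numpy, scipy, OpenCV 4.12 (cv2) and the standard library are available. Lean on these libraries where they do the work, as an engineer would, in place of code of your own. Each camera call takes 0.05 s, during which the arm holds its last target. There are 200 camera calls.

## Working session

There is one attempt and no reset: what is moved stays moved. The work goes in short steps, Python scripts to look and compute and a tool call to move; the robot and the scene stay as the last step left them, time stands still between calls to the robot, and variables do not carry over. Pictures are saved under pics/ and viewed, at most 10 in all, crops included, and the job is handed in when it is done.

Besides the shell and the picture viewer there is one more tool, called after "Emit:" by a JSON object that holds its "fn" and its "kwargs", one argument or row to a line. move_arm: Moves the arm, as the interface text tells. Its arguments: {"type":"object","properties":{"plan":{"type":"array"},"grip_force":{"type":"number"}},"required":["plan"]}

```bash
mkdir -p pics
cat > h.py <<'E'
import numpy as np, cv2
from rig import observe, cams, robot
def cam(n):
    c=cams.camera_info(n); K=np.array([[c['fx'],0,c['cx']],[0,c['fy'],c['cy']],[0,0,1.]])
    return K,np.array(c['rvec'],float),np.array(c['tvec'],float)
def ray(n,u,v,z):
    K,r,t=cam(n); R=cv2.Rodrigues(r)[0]; o=-R.T@t; d=R.T@np.linalg.solve(K,[u,v,1.])
    return o+d*(z-o[2])/d[2]
def proj(n,P):
    K,r,t=cam(n); return cv2.projectPoints(np.array(P,float).reshape(-1,1,3),r,t,K,None)[0].reshape(-1,2)
E
python3 - <<'E'
from h import *
for n in('scene','top'):
    i=cams.snapshot(n); cv2.imwrite(f'pics/{n}0.png',i); cv2.imwrite(f'pics/{n}0b.png',cv2.resize(i,(800,600),interpolation=cv2.INTER_CUBIC))
    K,r,t=cam(n); print(n,K[0,0],-cv2.Rodrigues(r)[0].T@t, cv2.Rodrigues(r)[0].round(2).tolist())
print(observe(), robot.grip_depth)
E
```

```text
scene 476.6783667111129 [0.85962583 0.44994747 1.0255348 ] [[-0.85, 0.53, 0.0], [0.46, 0.73, -0.51], [-0.27, -0.43, -0.86]]
top 467.7064725795988 [0.37494819 0.01049984 0.96008773] [[-0.03, -1.0, 0.01], [-0.97, 0.03, -0.22], [0.22, -0.01, -0.98]]
{'clock': 0.1, 'qpos': array([-1.37859323e+00,  3.00425734e-01,  1.52150012e+00,  1.01031939e-05,
        1.32070590e+00, -6.65860422e-02]), 'qvel': array([ 0.00212282, -0.00126203, -0.00031181,  0.00094807, -0.00022373,
       -0.00182992]), 'joint_efforts': array([ 1.67906546e-03, -5.32642472e+01, -3.53282690e+01,  7.09686032e-02,
        2.35025020e-02, -6.04702609e-05]), 'tcp_pos': array([ 0.14071377, -0.53145734,  0.20494547]), 'tool_rot': array([-5.18834053e-04,  9.91640224e-01,  1.29032537e-01, -2.77266612e-05]), 'force': array([0.82625748, 0.32929308, 0.01113129]), 'moment': array([-0.05578398, -0.00192757, -0.03304641]), 'finger_force': 0.0, 'width': 0.09360978365933947} 0.0188
```

View pics/top0b.png

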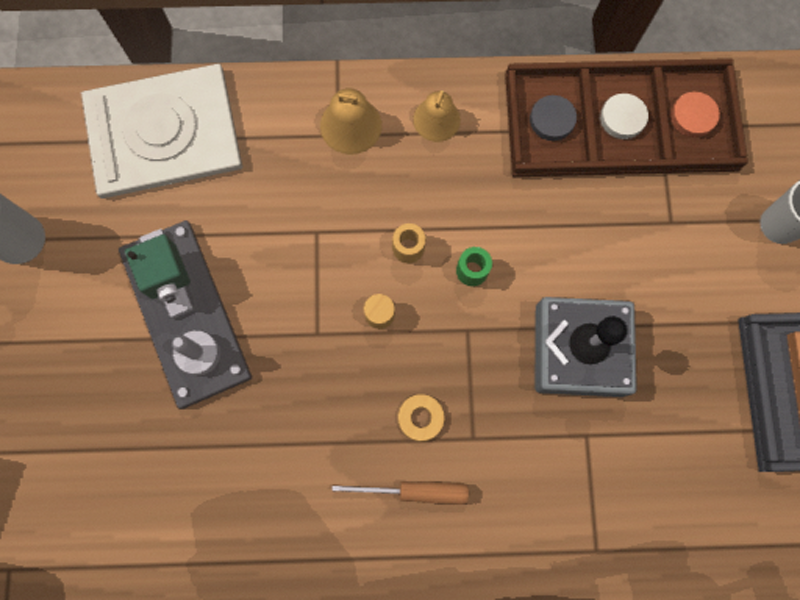

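View pics/scene0b.png

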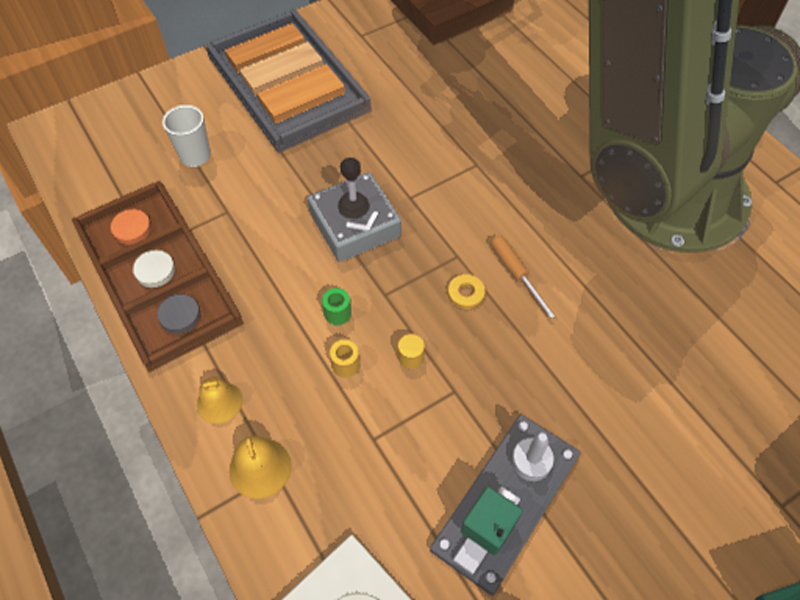

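The top view shows the brass sleeve at about (409,240), the plug at (379,310), the flat ring at (421,417) and the green decoy at (475,266). The fixture shaft is at about (195,350), and the pod at (586,346) with its chevron pointing image-left, which is world +y. Next I'll zoom in and segment.

Run:
```python
from h import *
T=cv2.imread('pics/top0.png');S=cv2.imread('pics/scene0.png')
def crop(i,cx,cy,w=50,h=37): # scale 4*2
    return cv2.resize(i[cy-h:cy+h,cx-w:cx+w],(400,296),interpolation=cv2.INTER_CUBIC)
a=np.vstack([np.hstack([crop(T,122,220),crop(S,340,293)]),np.hstack([crop(T,375,220),crop(S,226,125)])])
cv2.imwrite('pics/crops.png',a)
# sleeve by silhouette
def hull(n,x,y,z0,z1,r):
    th=np.linspace(0,2*np.pi,60); P=[(x+r*np.cos(t),y+r*np.sin(t),z) for t in th for z in(z0,z1)]
    return cv2.convexHull(proj(n,P).astype(np.float32)).reshape(-1,2)
def cen(h): m=cv2.moments(h.reshape(-1,1,2).astype(np.float32)); return np.array([m['m10'],m['m01']])/m['m00'],m['m00']
from scipy.optimize import fsolve
for nm,r,hh,guess in(('sleeve',.022,.045,{'top':(262,154),'scene':(220,228)}),('plug',.02,.04,{'top':(242,198),'scene':(263,224)}),('ring',.03,.012,{'top':(270,267),'scene':(298,186)})):
  for n,I in(('top',T),('scene',S)):
    hsv=cv2.cvtColor(I,cv2.COLOR_BGR2HSV)
    u,v=guess[n]; 
    if n=='top' and nm=='sleeve': print(hsv[v-20:v+20:4,u].tolist())
    m=((hsv[...,0]>=15)&(hsv[...,0]<=30)&(hsv[...,1]>140)&(hsv[...,2]>60)).astype(np.uint8)
    w=np.zeros_like(m); w[v-27:v+27,u-27:u+27]=1; m*=w
    k,l,st,_=cv2.connectedComponentsWithStats(m); b=1+np.argmax(st[1:,4]); m=(l==b).astype(np.uint8)
    c=cv2.convexHull(np.vstack(cv2.findContours(m,cv2.RETR_EXTERNAL,cv2.CHAIN_APPROX_NONE)[0])); mc,A=cen(c.astype(np.float32))
    p=fsolve(lambda p:cen(hull(n,p[0],p[1],0,hh,r))[0]-mc,ray(n,u,v,hh/2)[:2])
    print(nm,n,mc.round(1),A,cen(hull(n,*p,0,hh,r))[1].round(0),p.round(4))
```

```text
[[13, 119, 173], [13, 122, 165], [13, 124, 179], [17, 143, 214], [17, 144, 92], [13, 129, 105], [16, 134, 133], [17, 144, 206], [17, 143, 96], [13, 124, 167]]Traceback (most recent call last):
  File "<stdin>", line 23, in <module>
AttributeError: 'float' object has no attribute 'round'
```

View pics/crops.png

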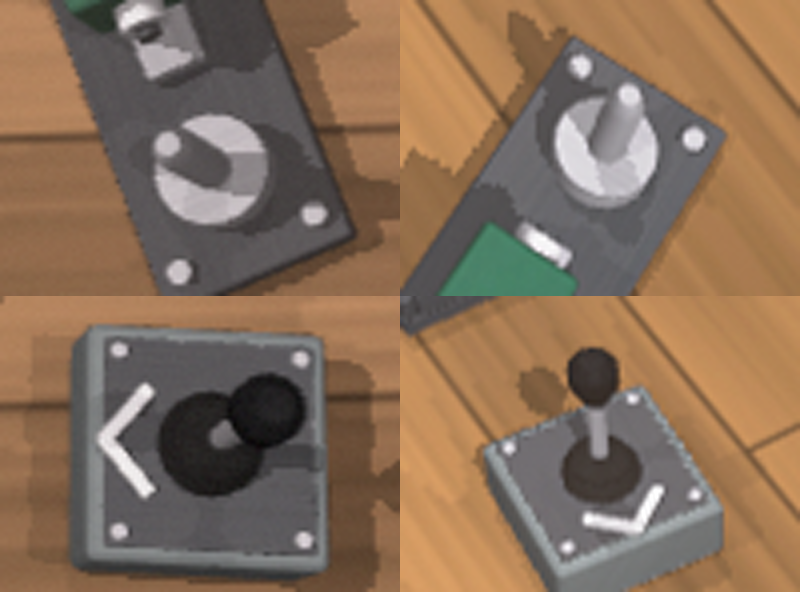

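The crops show the following:
- **Shaft (top row):** the tip is at crop (169,144) in the top view and (629,96) in the scene view. The shoulder disc centres are near (212,170) and (605,150).
- **Pod (bottom row):** the four corner screws, the chevron apex at crop (98,438), and the grip at (267,410) in the top view and (593,375) in the scene view.

```bash
cat >> h.py <<'E'
from scipy.optimize import fsolve, least_squares
def hull(n,x,y,z0,z1,r):
    th=np.linspace(0,2*np.pi,60); P=[(x+r*np.cos(t),y+r*np.sin(t),z) for t in th for z in(z0,z1)]
    return cv2.convexHull(proj(n,P).astype(np.float32)).reshape(-1,2)
def cen(h): m=cv2.moments(h.reshape(-1,1,2).astype(np.float32)); return np.array([m['m10'],m['m01']])/m['m00'],m['m00']
def ccyl(I,n,u,v,z0,z1,r,w=27):
    """centre xy of a brass cylinder from its silhouette near (u,v)"""
    hsv=cv2.cvtColor(I,cv2.COLOR_BGR2HSV); m=((hsv[...,0]>=15)&(hsv[...,0]<=32)&(hsv[...,1]>138)).astype(np.uint8)
    k=np.zeros_like(m); k[v-w:v+w,u-w:u+w]=1
    _,l,st,_=cv2.connectedComponentsWithStats(m*k); m=(l==1+np.argmax(st[1:,4])).astype(np.uint8)
    c=cv2.convexHull(np.vstack(cv2.findContours(m,cv2.RETR_EXTERNAL,cv2.CHAIN_APPROX_NONE)[0])); mc,A=cen(c)
    p=fsolve(lambda p:cen(hull(n,p[0],p[1],z0,z1,r))[0]-mc,ray(n,u,v,(z0+z1)/2)[:2])
    return p,A,cen(hull(n,*p,z0,z1,r))[1]
def tri(obs):
    f=lambda p:np.hstack([proj(n,p)[0]-uv for n,uv in obs]); s=least_squares(f,[.5,0,.1]); return s.x,s.fun
E
python3 - <<'E'
from h import *
T=cv2.imread('pics/top0.png');S=cv2.imread('pics/scene0.png'); I={'top':T,'scene':S}
for nm,r,hh,g in(('sleeve',.022,.045,{'top':(262,154),'scene':(220,228)}),('plug',.02,.04,{'top':(242,198),'scene':(263,224)}),('ring',.03,.012,{'top':(270,267),'scene':(298,186)})):
  for n in g:
    p,A,B=ccyl(I[n],n,*g[n],0,hh,r); print(nm,n,p.round(4),A,round(B))
q=lambda o,c:np.array(o)+(np.array(c)+.5)/4-.5
t1,t2=q((72,183),(169,144)),q((290,256),(629-400,96)); d1,d2=q((72,183),(212,170)),q((290,256),(605-400,150))
for nm,a,b,z in(('tip',t1,t2,.115),('shoulder',d1,d2,.04),('grip',q((325,183),(267,114)),q((176,88),(193,79)),.145)):
    print(nm,tri([('top',a),('scene',b)])[0].round(4),ray('top',*a,z).round(4),ray('scene',*b,z).round(4))
B=[ray('top',*q((325,183),c),.053)[:2] for c in((119,54),(301,63),(304,244),(119,235))]
print('bolts',np.round(B,4),np.mean(B,0).round(4)); print('chev',ray('top',*q((325,183),(98,142)),.056).round(4))
print('green',ray('top',475/1.5625,264/1.5625,.045), 'nose',ray('top',*q((72,183),(170,60)),.06),ray('top',*q((72,183),(170,60)),.02))
E
```

```text
sleeve top [ 0.661  -0.0209] 399.5 467
sleeve scene [ 0.6604 -0.021 ] 417.0 410
plug top [0.5698 0.0201] 313.0 370
plug scene [0.568  0.0207] 345.5 330
ring top [ 0.431  -0.0303] 676.0 716
ring scene [ 0.4305 -0.0295] 438.5 439
tip [0.5194 0.2555 0.1124] [0.5194 0.2543 0.115 ] [0.5199 0.2565 0.115 ]
shoulder [0.5194 0.2563 0.033 ] [0.5186 0.2542 0.04  ] [0.5215 0.2579 0.04  ]
grip [ 0.5141 -0.2438  0.1455] [ 0.5147 -0.2446  0.145 ] [ 0.5133 -0.2429  0.145 ]
bolts [[ 0.5625 -0.2026]
 [ 0.5556 -0.2926]
 [ 0.4661 -0.2853]
 [ 0.4728 -0.1958]] [ 0.5143 -0.2441]
chev [ 0.5182 -0.1883  0.056 ]
green [ 0.62312559 -0.10650527  0.045     ] nose [0.57050565 0.27123034 0.06      ] [0.57919625 0.28281724 0.02      ]
```

Emit:
{"fn": "move_arm", "kwargs": {
  "plan": [
    [3.52,-2,0,0,0],
    [3.52,-2,0,0,0],
    [3.52,-2,0,0,0],
    [3.52,-2,0,0,0],
    [3.52,-2,0,0,0],
    [3.52,-2,0,0,0],
    [3.52,-2,0,0,0],
    [3.52,-2,0,0,0],
    [3.52,-2,0,0,0],
    [3.52,-2,0,0,0],
    [3.52,-2,0,0,0],
    [3.52,-2,0,0,0],
    [3.52,-2,0,0,0],
    [3.52,-2,0,0,0],
    [3.52,-2,0,0,0],
    [3.52,-2,0,0,0],
    [3.52,-2,0,0,0],
    [3.52,-2,0,0,0],
    [0,0,0,0,0]
  ],
  "grip_force": 30
}}

```text
clock: 2.0
tcp_pos: [0.6627, -0.0181, 0.2038]
tool_rot: [-0.0, 0.991, 0.131, -0.001]
force: [-1.4, 0.2, -0.3]
width: 0.0941
finger_force: 0.0
```

```bash
cat > go.py <<'E'
import sys
from h import *
from scipy.spatial.transform import Rotation as R
s=observe(); w,x,y,z=s['tool_rot']; r=R.from_quat([x,y,z,w])
print('t',round(s['clock'],2),'tcp',s['tcp_pos'].round(4),'force',s['force'].round(1),'w',round(s['width'],4),'ff',s['finger_force'])
print('axes x',r.as_matrix()[:,0].round(3),'z',r.as_matrix()[:,2].round(3))
if len(sys.argv)>3: print('shift cm',(100*r.inv().apply(np.array(sys.argv[1:4],float)-s['tcp_pos'])).round(2))
E
python3 go.py 0.6607 -0.021 0.012
```

```text
t 2.0 tcp [ 0.6627 -0.0181  0.2038] force [-1.4  0.2 -0.3] w 0.0941 ff 0.0
axes x [ 0.966  0.259 -0.001] z [-0.002  0.001 -1.   ]
shift cm [-0.24  0.25 19.18]
```

Emit:
{"fn": "move_arm", "kwargs": {
  "plan": [
    [-0.24,0.25,3,0,0.1],
    [0,0,3,0,0.1],
    [0,0,3,0,0.1],
    [0,0,3,0,0.1],
    [0,0,3,0,0.1],
    [0,0,2,0,0.1],
    [0,0,1.2,0,0.1],
    [0,0,1,0,0.1],
    [0,0,0,0,0.1],
    [0,0,0,0,0.1]
  ]
}}

```text
clock: 3.0
tcp_pos: [0.6598, -0.0247, 0.0143]
tool_rot: [0.0, 0.992, 0.129, 0.001]
force: [0.1, -0.6, 0.3]
width: 0.0847
finger_force: 0.0
```

```bash
python3 go.py 0.6607 -0.021 0.012; python3 -c "
from h import *
i=cams.snapshot('scene');j=cams.snapshot('top')
cv2.imwrite('pics/g1.png',np.hstack([cv2.resize(i[190:265,170:270],(400,300),interpolation=2),cv2.resize(j[115:190,212:312],(400,300),interpolation=2)]))"
```

```text
t 3.0 tcp [ 0.6598 -0.0247  0.0143] force [ 0.1 -0.6  0.3] w 0.0847 ff 0.0
axes x [0.967 0.256 0.001] z [ 0.001 -0.    -1.   ]
shift cm [ 0.18 -0.33  0.23]
```

View pics/g1.png

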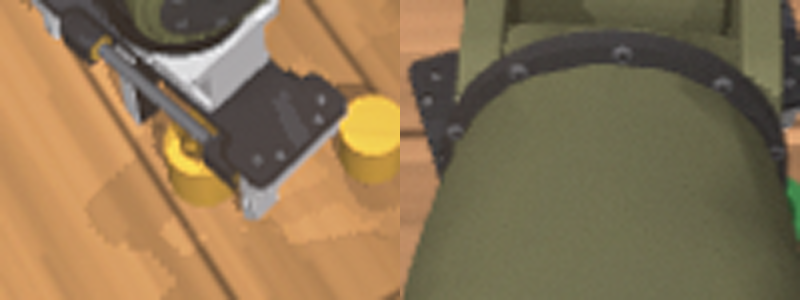

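The left half shows the sleeve between the fingers, near (200,160). The previous reading was taken before the arm had settled, so I'll correct by the remaining offset and then close.

Emit:
{"fn": "move_arm", "kwargs": {
  "plan": [
    [0.1,-0.17,0.1,0,0.1],
    [0.08,-0.16,0.1,0,0.1],
    [0,0,0,0,0.1],
    [0,0,0,0,1],
    [0,0,0,0,1],
    [0,0,0,0,1],
    [0,0,0,0,1],
    [0,0,0,0,1],
    [0,0,0,0,1],
    [0,0,0,0,1]
  ],
  "grip_force": 30
}}

```text
clock: 4.1
tcp_pos: [0.6604, -0.0209, 0.0115]
tool_rot: [0.0, 0.992, 0.129, 0.0]
force: [0.4, -0.5, -0.1]
width: 0.0426
finger_force: 30.0
```

```bash
python3 go.py 0.519 0.2553 0.20
```

```text
t 4.1 tcp [ 0.6604 -0.0209  0.0115] force [ 0.4 -0.5 -0.1] w 0.0426 ff 29.999935403466225
axes x [0.967 0.256 0.   ] z [ 0. -0. -1.]
shift cm [ -6.59 -30.32 -18.86]
```

Emit:
{"fn": "move_arm", "kwargs": {
  "plan": [
    [0,0,-1,0,1],
    [0,0,-2,0,1],
    [0,0,-3,0,1],
    [0,0,-3,0,1],
    [0,0,-3,0,1],
    [0,0,-3,0,1],
    [0,0,-2,0,1],
    [0,-1.2,-1,0,1],
    [-0.5,-2.5,0,0,1],
    [-0.5,-2.5,0,0,1],
    [-0.5,-2.5,0,0,1],
    [-0.6,-2.5,0,0,1],
    [-0.6,-2.5,0,0,1],
    [-0.7,-2.5,0,0,1],
    [-0.7,-2.5,0,0,1],
    [-0.7,-2.5,0,0,1],
    [0,0,0,0,1],
    [0,0,0,0,1],
    [0,0,0,0,1]
  ]
}}

```text
clock: 6.0
tcp_pos: [0.5596, 0.1714, 0.1911]
tool_rot: [0.0, 0.992, 0.129, -0.0]
force: [-0.1, 0.2, -4.6]
width: 0.0427
finger_force: 30.0
```

```bash
python3 go.py 0.519 0.2553 0.20
python3 - <<'E'
from h import *
i=cams.snapshot('scene');cv2.imwrite('pics/l0.png',i); p=observe()['tcp_pos']
u,v=proj('scene',p)[0].astype(int); print(u,v,proj('scene',hull and [[*p[:2],p[2]-.0115],[*p[:2],p[2]+.0335]]).round(1))
cv2.imwrite('pics/l0c.png',cv2.resize(i[max(v-60,0):v+60,u-80:u+80],(800,600),interpolation=2))
E
```

```text
t 6.0 tcp [0.5596 0.1714 0.1911] force [-0.1  0.2 -4.6] w 0.0427 ff 29.998841886408627
axes x [ 0.967  0.256 -0.001] z [-0.001 -0.    -1.   ]
shift cm [-1.79 -9.15 -0.89]
309 240 [[309.2 242.8]
 [311.5 232.6]]
```

View pics/l0c.png

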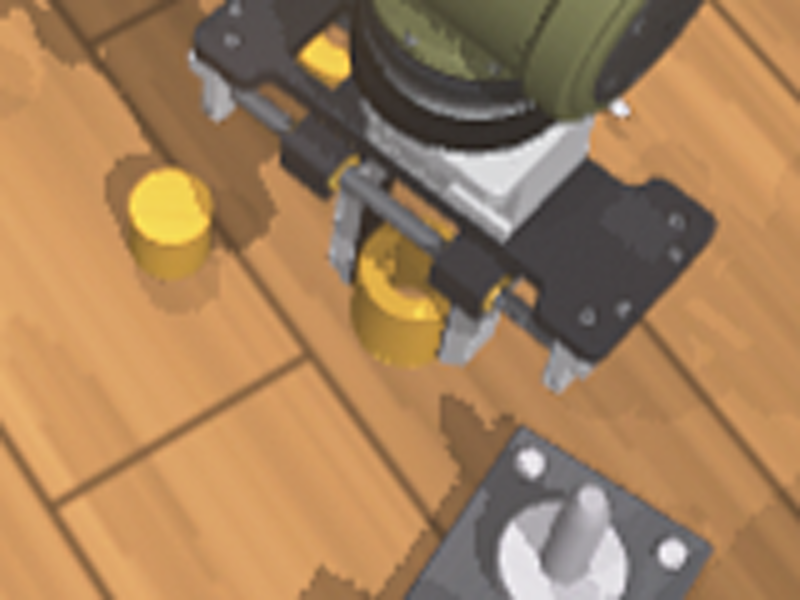

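The sleeve is held upright: its rim is at crop (405,270), its bottom at (400,365) and its left edge at x≈352. I'll fit its outline to find the offset in the hand.

Run:
```python
from h import *
i=cv2.imread('pics/l0.png'); p=np.array([0.5596,0.1714,0.1911]); ax=np.array([.967,.256])
hsv=cv2.cvtColor(i,cv2.COLOR_BGR2HSV); m=((hsv[...,0]>=15)&(hsv[...,0]<=32)&(hsv[...,1]>138)).astype(np.uint8)
k=np.zeros_like(m);k[224:256,297:325]=1;m*=k
m[:, :]=np.where(cv2.connectedComponents(m)[1]>0,m,0)
# leftmost edges in rows 236..246 and bottom edges in cols 302..314
L=[(v,np.where(m[v])[0].min()) for v in range(236,250) if m[v].any()]
Bt=[(u,np.where(m[:,u])[0].max()) for u in range(300,318) if m[:,u].any()]
print(L,Bt)
def edges(h,obs):
    h=np.vstack([h,h[:1]]); return h
def res(q):
    h=hull('scene',*(p[:2]+ax*q[0]),p[2]+q[1]-.0115,p[2]+q[1]+.0335,.022).astype(np.float32)
    return [cv2.pointPolygonTest(h.reshape(-1,1,2),(float(u)-.5*a,float(v)+.5*b),True) for (u,v,a,b) in pts]
pts=[(u,v,1,0) for v,u in L if v<243]+[(u,v,0,1) for u,v in Bt if 304<=u<=311]
s=least_squares(res,[0,0]); print('res0',np.round(res([0,0]),2)); print(s.x.round(4),s.fun.round(2))
```

```text
[(236, np.int64(300)), (237, np.int64(300)), (238, np.int64(299)), (239, np.int64(299)), (240, np.int64(299)), (241, np.int64(299)), (242, np.int64(299)), (243, np.int64(299)), (244, np.int64(299)), (245, np.int64(299)), (246, np.int64(300)), (247, np.int64(300)), (248, np.int64(301)), (249, np.int64(301))] [(300, np.int64(247)), (301, np.int64(249)), (302, np.int64(250)), (303, np.int64(251)), (304, np.int64(251)), (305, np.int64(252)), (306, np.int64(252)), (307, np.int64(253)), (308, np.int64(253)), (309, np.int64(253)), (310, np.int64(253)), (311, np.int64(253)), (312, np.int64(253)), (313, np.int64(253)), (314, np.int64(252)), (315, np.int64(252)), (316, np.int64(249)), (317, np.int64(245))]
res0 [ 0.48  0.66 -0.15  0.03  0.21  0.39  0.48  0.23 -0.24  0.11 -0.58 -0.38
 -0.28 -0.24 -0.28]
[-0.0001 -0.0012] [ 0.45  0.63 -0.18  0.    0.18  0.36  0.48  0.43 -0.04  0.33 -0.36 -0.17
 -0.06 -0.03 -0.07]
```

Emit:
{"fn": "move_arm", "kwargs": {
  "plan": [
    [-0.3,-1.5,0,0,1],
    [-0.4,-2,0,0,1],
    [-0.4,-2,0,0,1],
    [-0.4,-2,0,0,1],
    [-0.24,-1.67,0,0,1],
    [0,0,2,0,1],
    [0,0,2,0,1],
    [0,0,1,0,1],
    [0,0,0.4,0,1],
    [0,0,0,0,1],
    [0,0,0,0,1],
    [0,0,0,0,1]
  ]
}}

```text
clock: 7.25
tcp_pos: [0.5198, 0.2561, 0.1383]
tool_rot: [-0.0, 0.992, 0.129, 0.001]
force: [-0.4, 0.9, -4.3]
width: 0.0428
finger_force: 30.0
```

```bash
python3 go.py 0.5195 0.2555 0.0515
python3 - <<'E'
from h import *
i=cams.snapshot('scene');cv2.imwrite('pics/a0.png',i);j=cams.snapshot('top');cv2.imwrite('pics/a0t.png',j)
cv2.imwrite('pics/a0c.png',np.hstack([cv2.resize(i[235:335,390:490],(400,400),interpolation=2),cv2.resize(j[170:270,70:170],(400,400),interpolation=2)]))
E
```

```text
t 7.25 tcp [0.5198 0.2561 0.1383] force [-0.4  0.9 -4.3] w 0.0428 ff 29.99897865112871
axes x [0.967 0.256 0.001] z [ 0.001  0.001 -1.   ]
shift cm [-0.05  0.05  8.68]
```

View pics/a0c.png

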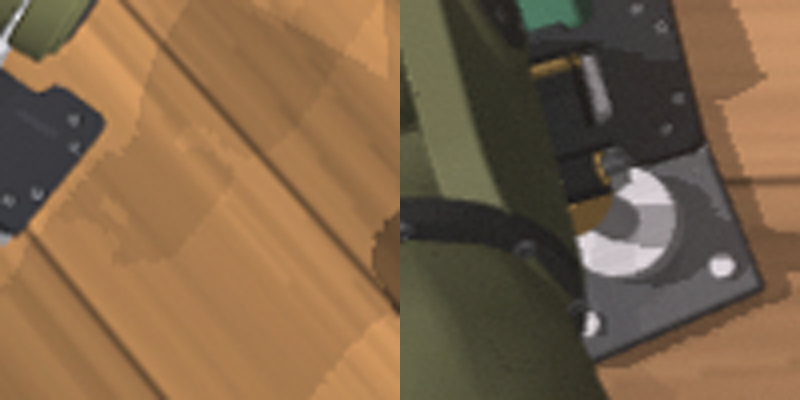

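My scene crop missed the fixture. The top crop shows the sleeve bottom at about (590,215), hovering over the shaft above the shoulder at (630,220). Next I'll lower gently past the taper and watch the force.

Emit:
{"fn": "move_arm", "kwargs": {
  "plan": [
    [-0.05,0.05,0.5,0,1],
    [0,0,0.5,0,1],
    [0,0,0.5,0,1],
    [0,0,0.5,0,1],
    [0,0,0.5,0,1],
    [0,0,0,0,1],
    [0,0,0,0,1]
  ]
}}

```text
clock: 8.05
tcp_pos: [0.5191, 0.2554, 0.1124]
tool_rot: [-0.0, 0.992, 0.129, -0.0]
force: [0.8, -1.0, -4.4]
width: 0.0429
finger_force: 30.0
```

```bash
python3 go.py 0.5195 0.2555 0.0515
python3 - <<'E'
from h import *
i=cams.snapshot('scene');cv2.imwrite('pics/b0.png',i)
cv2.imwrite('pics/b0c.png',cv2.resize(i[225:345,270:430],(800,600),interpolation=2))
E
```

```text
t 8.05 tcp [0.5191 0.2554 0.1124] force [ 0.8 -1.  -4.4] w 0.0429 ff 29.998922017402947
axes x [ 0.967  0.256 -0.   ] z [-0. -0. -1.]
shift cm [ 0.05 -0.    6.09]
```

View pics/b0c.png

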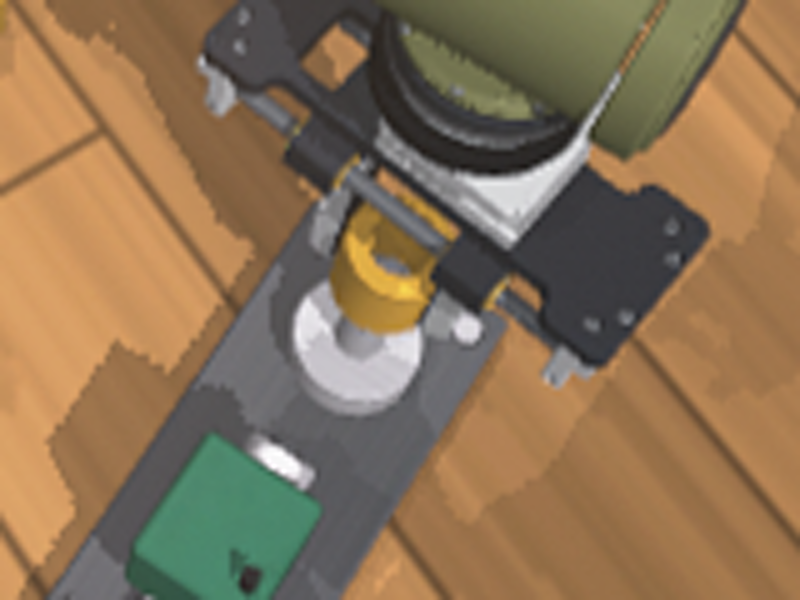

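The shaft tip is visible inside the bore at about (392,265) and side forces are small. I'll continue down.

Emit:
{"fn": "move_arm", "kwargs": {
  "plan": [
    [0,0,1,0,1],
    [0,0,1,0,1],
    [0,0,1,0,1],
    [0,0,1,0,1],
    [0,0,0.8,0,1],
    [0,0,0.5,0,1],
    [0,0,0.3,0,1],
    [0,0,0,0,1],
    [0,0,0,0,1],
    [0,0,0,0,1]
  ]
}}

```text
clock: 9.1
tcp_pos: [0.5193, 0.2554, 0.0569]
tool_rot: [-0.0, 0.992, 0.129, 0.0]
force: [-0.5, 0.5, -4.1]
width: 0.0427
finger_force: 30.0
```

```bash
python3 go.py 0.5195 0.2555 0.0515
```

```text
t 9.1 tcp [0.5193 0.2554 0.0569] force [-0.5  0.5 -4.1] w 0.0427 ff 29.998809811659157
axes x [0.967 0.256 0.001] z [ 0.001  0.    -1.   ]
shift cm [0.02 0.   0.54]
```

Emit:
{"fn": "move_arm", "kwargs": {
  "plan": [
    [0,0,0.1,0,1],
    [0,0,0.1,0,1],
    [0,0,0.1,0,1],
    [0,0,0.1,0,1],
    [0,0,0,0,1],
    [0,0,0,0,1]
  ]
}}

```text
clock: 9.7
tcp_pos: [0.519, 0.2553, 0.0524]
tool_rot: [-0.0, 0.992, 0.129, -0.0]
force: [-0.5, -0.3, -4.3]
width: 0.0425
finger_force: 30.0
```

Emit:
{"fn": "move_arm", "kwargs": {
  "plan": [
    [0,0,0.05,0,1],
    [0,0,0.05,0,1],
    [0,0,0.05,0,1],
    [0,0,0,0,1],
    [0,0,0,0,1]
  ]
}}

```text
clock: 10.2
tcp_pos: [0.5191, 0.2554, 0.0514]
tool_rot: [-0.0, 0.992, 0.129, 0.0]
force: [-3.2, -2.3, 5.4]
width: 0.0426
finger_force: 30.0
```

Seated: the vertical force rose from −4.3 to +5.4 N at the expected height. Now I'll release.

Emit:
{"fn": "move_arm", "kwargs": {
  "plan": [
    [0,0,0,0,0.4],
    [0,0,0,0,0.3],
    [0,0,0,0,0.2],
    [0,0,0,0,0.2],
    [0,0,0,0,0.2],
    [0,0,0,0,0.2],
    [0,0,-1,0,0.2],
    [0,0,-3,0,0.2],
    [0,0,-4,0,0.2],
    [0,0,-4,0,0.2],
    [0,0,-4,0,0.2],
    [0,0,-3,0,0.2],
    [0,0,-1,0,0.2],
    [0,0,0,0,0.2],
    [0,0,0,0,0.2]
  ]
}}

```text
clock: 11.7
tcp_pos: [0.5186, 0.2552, 0.2494]
tool_rot: [0.0, 0.992, 0.129, -0.001]
force: [0.3, -0.2, -0.7]
width: 0.075
finger_force: 0.0
```

```bash
python3 go.py 0.514 -0.12 0.25
python3 - <<'E'
from h import *
i=cams.snapshot('scene');cv2.imwrite('pics/c0.png',i)
p,A,B=ccyl(i,'scene',346,291,.04,.085,.022); print(p,A,B,proj('scene',[.519,.2553,.0625]))
cv2.imwrite('pics/c0c.png',cv2.resize(i[225:345,270:430],(800,600),interpolation=2))
E
```

```text
t 11.7 tcp [0.5186 0.2552 0.2494] force [ 0.3 -0.2 -0.7] w 0.075 ff 0.0
axes x [ 0.967  0.256 -0.002] z [-0.002 -0.001 -1.   ]
shift cm [-1.005e+01  3.615e+01 -3.000e-02]
[0.51815133 0.25551027] 430.5 502.76754917763174 [[342.71974027 287.91467242]]
```

View pics/c0c.png

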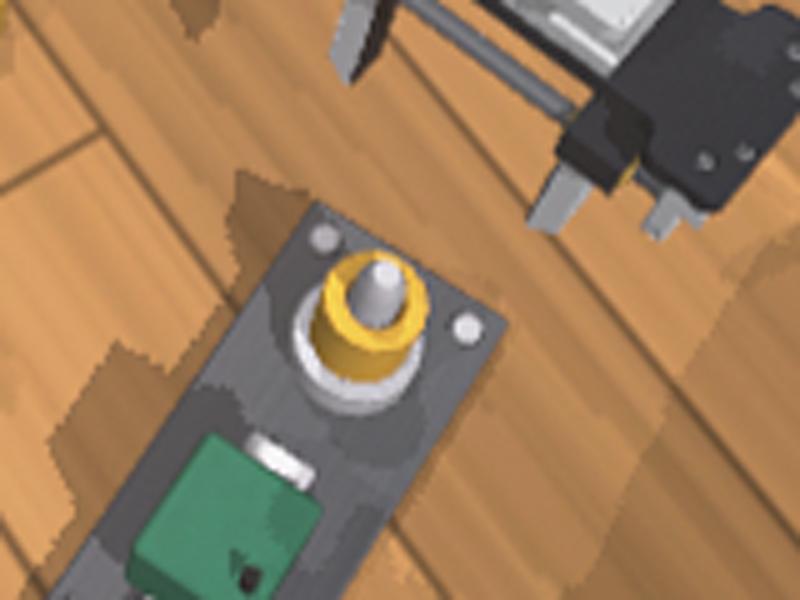

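The sleeve is seated on the shoulder with the shaft through its bore: rim at (375,300), shoulder around (355,350). It is free of the gripper. Next I'll align the fingers with the pod axis and move above the stick.

Emit:
{"fn": "move_arm", "kwargs": {
  "plan": [
    [0,0,0,6.4,0.2],
    [0,0,0,6.4,0.2],
    [0,0,0,6.5,0.2],
    [0.27,3,0,0,0.2],
    [0.27,4,0,0,0.2],
    [0.27,4.5,0,0,0.2],
    [0.27,4.5,0,0,0.2],
    [0.27,4.5,0,0,0.2],
    [0.27,4.5,0,0,0.2],
    [0.28,4.5,0,0,0.2],
    [0.28,4.5,0,0,0.2],
    [0.28,4.5,0,0,0.2],
    [0.28,4.5,0,0,0.2],
    [0.27,4,0,0,0.2],
    [0.27,2.8,0,0,0.2],
    [0,0,0,0,0.2],
    [0,0,0,0,0.2],
    [0,0,0,0,0.2]
  ]
}}

```text
clock: 13.55
tcp_pos: [0.5129, -0.2427, 0.2503]
tool_rot: [-0.0, 0.999, -0.039, -0.001]
force: [0.9, 0.2, -0.4]
width: 0.075
finger_force: 0.0
```

```bash
python3 go.py 0.514 -0.244 0.122
```

```text
t 13.55 tcp [ 0.5129 -0.2427  0.2503] force [ 0.9  0.2 -0.4] w 0.075 ff 0.0
axes x [ 0.997 -0.077 -0.001] z [-0.001  0.001 -1.   ]
shift cm [ 0.14  0.13 12.83]
```

Emit:
{"fn": "move_arm", "kwargs": {
  "plan": [
    [0.14,0.13,2,0,0.2],
    [0,0,3,0,0.2],
    [0,0,3,0,0.2],
    [0,0,3,0,0.2],
    [0,0,1.3,0,0.2],
    [0,0,0.5,0,0.2],
    [0,0,0,0,0.2],
    [0,-1,0,0,0.2],
    [0,-0.7,0,0,0.2],
    [0,-0.4,0,0,0.2],
    [0,-0.4,0,0,0.2],
    [0,-0.5,0,0,0.2],
    [0,-0.5,0,0,0.2],
    [0,-0.5,0,0,0.2],
    [0,-0.5,0,0,0.2],
    [0,-0.4,0,0,0.2],
    [0,-0.3,0,0,0.2],
    [0,0,0,0,0.2],
    [0,0,0,0,0.2]
  ]
}}

```text
clock: 15.45
tcp_pos: [0.5181, -0.1933, 0.1228]
tool_rot: [-0.0, 0.999, -0.039, -0.0]
force: [0.7, -2.2, -2.3]
width: 0.0753
finger_force: 1.8
```

```bash
python3 go.py
python3 - <<'E'
from h import *
i=cams.snapshot('scene');cv2.imwrite('pics/d0.png',i)
# head shift: green blob centroid vs before
def g(f):
    I=cv2.imread(f); h=cv2.cvtColor(I,cv2.COLOR_BGR2HSV); m=(h[...,0]>65)&(h[...,0]<90)&(h[...,1]>90); m[:280]=0; m[:,:260]=0; m[:,400:]=0
    v,u=np.nonzero(m); return np.array([u.mean(),v.mean()])
a,b=g('pics/scene0.png'),g('pics/d0.png'); print(a,b,'travel',np.linalg.norm((ray('scene',*b,.088)-ray('scene',*a,.088))))
cv2.imwrite('pics/d0c.png',cv2.resize(i[60:180,140:300],(800,600),interpolation=2))
E
```

```text
t 15.45 tcp [ 0.5181 -0.1933  0.1228] force [ 0.7 -2.2 -2.3] w 0.0753 ff 1.8073568120598793
axes x [ 0.997 -0.078 -0.   ] z [-0.  0. -1.]
[313.92997812 332.50218818] [322.81413911 319.01596351] travel 0.03280400994283042
```

View pics/d0c.png

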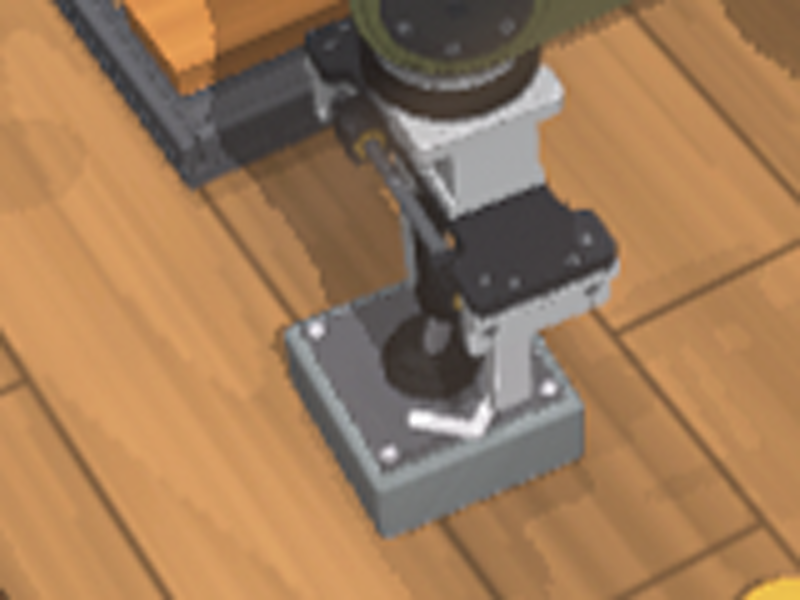

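The stick leans towards the chevron with the finger behind it, and the head has travelled about 33 mm, so the tilt is about 0.33 rad. I'll push 2.5 mm further, hold for two seconds, then return.

Emit:
{"fn": "move_arm", "kwargs": {
  "plan": [
    [0,-0.25,0,0,0.2],
    [0,0,0,0,0.2],
    [0,0,0,0,0.2],
    [0,0,0,0,0.2],
    [0,0,0,0,0.2],
    [0,0,0,0,0.2],
    [0,0,0,0,0.2],
    [0,0,0,0,0.2],
    [0,0,0,0,0.2],
    [0,0,0,0,0.2],
    [0,0,0,0,0.2],
    [0,0,0,0,0.2],
    [0,0,0,0,0.2],
    [0,0,0,0,0.2],
    [0,0,0,0,0.2],
    [0,0,0,0,0.2],
    [0,0,0,0,0.2],
    [0,0,0,0,0.2],
    [0,0,0,0,0.2],
    [0,0,0,0,0.2]
  ]
}}

```text
clock: 17.5
tcp_pos: [0.5184, -0.1908, 0.1229]
tool_rot: [-0.0, 0.999, -0.039, -0.0]
force: [-2.1, -3.6, -3.9]
width: 0.0751
finger_force: 2.1
```

```bash
python3 go.py 0.514 -0.244 0.122
python3 - <<'E'
from h import *
i=cams.snapshot('scene');cv2.imwrite('pics/d1.png',i)
def g(f):
    I=cv2.imread(f); h=cv2.cvtColor(I,cv2.COLOR_BGR2HSV); m=(h[...,0]>65)&(h[...,0]<90)&(h[...,1]>90); m[:280]=0; m[:,:260]=0; m[:,400:]=0
    v,u=np.nonzero(m); return np.array([u.mean(),v.mean()])
a,b=g('pics/scene0.png'),g('pics/d1.png'); print('travel',np.linalg.norm((ray('scene',*b,.088)-ray('scene',*a,.088))))
E
```

```text
t 17.5 tcp [ 0.5184 -0.1908  0.1229] force [-2.1 -3.6 -3.9] w 0.0751 ff 2.079224120825529
axes x [ 0.997 -0.078 -0.   ] z [-0.  0. -1.]
shift cm [-0.03  5.34  0.09]
travel 0.03569451011644072
```

Emit:
{"fn": "move_arm", "kwargs": {
  "plan": [
    [0,0,0,0,0.2],
    [0,0.4,0,0,0.2],
    [0,0.6,0,0,0.2],
    [0,0.6,0,0,0.2],
    [0,0.6,0,0,0.2],
    [0,0.6,0,0,0.2],
    [0,0.6,0,0,0.2],
    [0,0.7,0,0,0.2],
    [0,0.7,0,0,0.2],
    [0,0.5,0,0,0.2],
    [0,0,0,0,0.2],
    [0,0,-1,0,0.2],
    [0,0,-3,0,0.2],
    [0,0,-3,0,0.2],
    [0,0,-3,0,0.2],
    [0,0,-2,0,0.2],
    [0,0,0,0,0.2],
    [0,0,0,0,0.2],
    [0,0,0,0,0.2]
  ]
}}

```text
clock: 19.45
tcp_pos: [0.514, -0.2433, 0.2417]
tool_rot: [-0.0, 0.999, -0.039, -0.001]
force: [1.2, -0.9, 0.5]
width: 0.0752
finger_force: 0.0
```

```bash
python3 go.py
python3 - <<'E'
from h import *
i=cams.snapshot('scene');cv2.imwrite('pics/e0.png',i);cv2.imwrite('pics/e0b.png',cv2.resize(i,(800,600),interpolation=2))
def g(f):
    I=cv2.imread(f); h=cv2.cvtColor(I,cv2.COLOR_BGR2HSV); m=(h[...,0]>65)&(h[...,0]<90)&(h[...,1]>90); m[:280]=0; m[:,:260]=0; m[:,400:]=0
    v,u=np.nonzero(m); return np.array([u.mean(),v.mean()])
a,b=g('pics/scene0.png'),g('pics/e0.png'); print('travel',np.linalg.norm((ray('scene',*b,.088)-ray('scene',*a,.088))))
E
```

```text
t 19.45 tcp [ 0.514  -0.2433  0.2417] force [ 1.2 -0.9  0.5] w 0.0752 ff 0.0
axes x [ 0.997 -0.078 -0.002] z [-0.002  0.001 -1.   ]
travel 4.4653204616010375e-05
```

View pics/e0b.png

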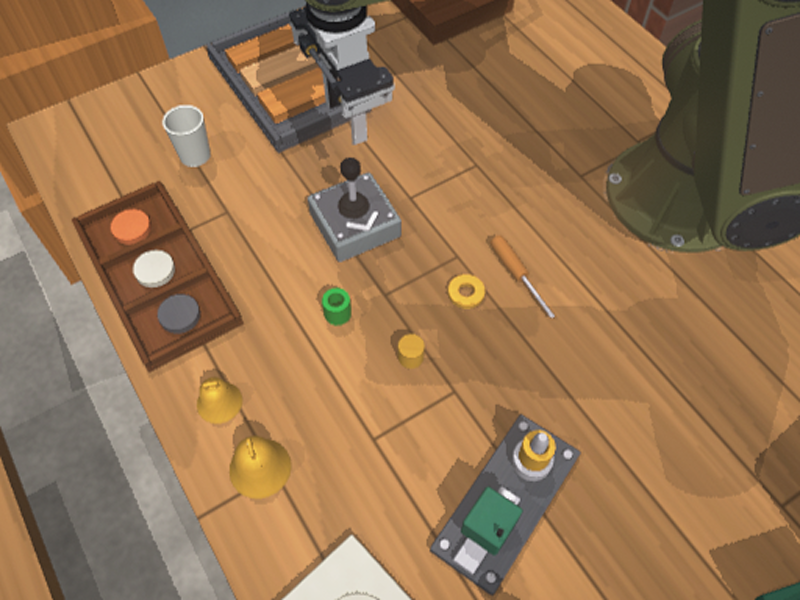

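The stick is upright at (350,170) and the head is back at rest. The sleeve is on the shoulder at (537,452), the plug and ring haven't moved, and the arm is clear.

```bash
python3 -c "
from rig import robot
print(robot.finish_job())"
```

```text
the job is handed in; nothing more can be done
None
```

I've handed the job in: the sleeve is seated on the shaft's shoulder, the joystick was held at about 0.36 rad towards the chevron for two seconds and sprang back to centre, and the plug and ring weren't touched; no verdict came back.

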